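# Latch the spring-return work slide under the torch and start the weld

## Robot

A 6-joint arm with a two-finger parallel gripper is mounted at the origin on the work surface. World frame = base frame: x ahead of the robot, y to its left, z up, the work surface at z = 0. Lengths are in m, angles in rad, forces in N, time in s.
With the tool pointing down it reaches from about 0.35 to 0.925 m from the base axis. Payload 6.4 kg.
Tool frame: the origin (TCP) lies midway between the tips of the shut fingers; the grasp point (between the pads) lies 19 mm behind it (grip_point_offset is the distance from the TCP to the grasp point, in m); z points along the fingers, x is the direction in which the jaws open and shut, and the axes are right-handed (so a half turn about z gives the same grasp; the last joint's range is limited). The gripper opens to 85 mm and grips with 20 to 120 N. Pads are 22 mm wide; open, the fingers measure 114 mm over their backs; the gripper's body (76 mm by 85 mm) begins 54 mm behind the grasp point. The pads swing forward as they close: fully open they stand 13 mm farther back than shut.
Start: joints at [1.085, 0.245, 1.558, -0, 1.339, -0.174], TCP at [0.199, 0.619, 0.204] pointing down, gripper open.
Joint ranges: [-3.13, 3.13], [-1.02, 2.26], [0.13, 2.54], [-0.95, 4.09], [0.21, 2.88], [-2.74, 2.74]. Speed limits (rad/s): [2.57, 2.57, 3.14, 3.14, 3.14, 3.14].

## Interface

Orientations are given as a 3x3 rotation matrix whose columns are the frame's x, y, z axes.
In Python, from bench import sense, grab_frame, hand_in, grip_point_offset gives the robot as it stands.
- The arm moves only by the tool drive_tool, never from a script. Its argument "plan" is a list of rows, each a list of 2 entries, a list of its own where there are three numbers: the shift along the tool's x, y, z in cm, then the turn, a rotation vector about the tool's x, y, z in rad. In form: [[[tx, ty, tz], [rx, ry, rz]], ...]. A call has 1 to 20 rows; each row is the pose to reach, as a shift and turn from the pose commanded when the call began, along the tool's axes at that moment; what a row does not reach only later rows make up. A row lasts 1/12 s, in which the tool goes at most 41.7 mm and 7.16 degrees, less where a joint would pass 70% of its speed; a pose out of reach is approached as far as the arm can. A call with a gripper value outside its range is refused whole. "hand" is the opening, from -1 (shut) to 1 (fully open), so that 0 is half open, set as the call begins (left out, the last holds). The fingers move at their own pace and stop on an object; the grip force is fixed at half the most. Time passes only in rows, so rows that repeat a pose let the fingers close. It gives the time, the measured TCP pose, the force and the opening at its end, in the units of the state.
- sense(): the state, without advancing time (a new reading comes with each control period).
- grab_frame(name): name is "scene" or "top" or "wrist"; returns a dict with "frame" (384x512x3 uint8, blue, green, red), "depth" (384x512 float32, m along the optical axis (not along the pixel's ray), 0 where there is no reading), "intrinsics" (3x3 intrinsics, pixels), "eye" and "orientation" of the camera in the world; the wrist camera has in their place "mount" (4x4, takes a point from camera to tool coordinates, whose origin is the TCP and whose axes are the tool frame's). Camera axes: x right, y up, looking along -z (the intrinsics and any distortion apply to the point x, -y, -z); pixel columns grow to the right and rows downward; lengths in m; the calibration is good to about 2 mm. The wrist camera is an equidistant fisheye: a pixel r from the principal point sees the ray r / f radians off the axis. A picture is of the moment at which its call begins: read the wrist's pose just before it.
- hand_in(): hands the job in, once; it reports no verdict.
The state is a dict: "clock": time; "q": joint angles; "joint_velocities": joint speeds; "joint_efforts": joint torques, N m; "ee_pos": TCP position; "orientation": TCP orientation; "force": force on the tool from outside, world axes, zero at the start; "torque": the same for the moment, N m; "grip_width": finger opening in m.
Only numpy, scipy, OpenCV 4.12 (cv2) and the standard library are available. Lean on these libraries where they do the work, as an engineer would, in place of code of your own. Each camera call takes 0.05 s, during which the arm holds its last target.

## Task

With the fingertips, push the blue spring-return slide away from you all the way to its rear stop, then let it go so that it springs back against the brass stop pin and stays latched at mid position, with the gold ring under the torch tip. Only once it is latched, press the green button fully down and let it up again. Lift nothing: keep the ring on its post, never press the red button, and leave the other things on the bench where they are.

Things in the scene. Friction and masses are not known exactly. Their poses are not given: they have to be found in the camera images.
- fixture: the fixed slide bed, dark steel and aluminium, 260 long (its x) x 124 wide (its y); origin at the centre of its underside on the bench. Its +x is the direction in which the slide is pushed (roughly away from the robot, turned by up to 0.4 rad). Bed surface 20 mm, side rails 30 mm above the bench. A slim torch on a post, 185 mm tall, stands at its far end (x = +130 to +180); the torch leans down towards the robot to a copper tip 62 mm above the bench at x = +47
- carriage (a joint): travel of the blue slide along the fixture's +x, in m: 0 = home (nearest the robot), 0.040 = latched at mid position, 0.065 = rear stop. A spring pulls it home with 3 N at 0, 8 N at 0.065. Once it has passed 0.041 the stop pin springs up behind it; let go, it returns about 25 mm from the rear stop and rests on the pin. Let go before 0.041 it goes back to 0
- thumb_face (a point): centre of the slide's flat upright front face, the black-faced pushing face that looks to the fixture's -x (towards the robot); face 90 wide (fixture y) x 50 tall, from 34 to 84 mm above the bench, centre 59 mm above it. It moves with the slide. Behind it a blue ramp falls to the slide's plate
- stop_pin (a joint): height in m to which the brass stop pin has risen: 0 = down under the slide, 0.012 = up (its top then stands 34 mm above the bench). Pushed down, it would let the slide go home
- pin_top (a point): centre of the top of the brass stop pin, 10 mm diameter, at fixture x = -75, y = +30 mm; hidden under the slide until the slide is past mid position
- nest (a point): point on the axis of the ring's post on the slide, 115 mm beyond the thumb face, 42 mm above the bench; where the centre of the ring sits
- ring_centre (a point): centre of the loose gold ring, outside diameter 27, inside 19, 8 mm high, lying flat round a 13 mm post, 10 mm tall, on the slide; it is not handled
- green_button (a joint): travel of the green push button in m: 0 = up, 0.006 = fully down; sprung, 5 N at full travel
- green_button_top (a point): centre of the top of the green button, 36 mm diameter, 46 mm above the bench, on a grey pod 70 x 70 x 28 mm; pressed straight down. Green and red pods stand to the left and right of the slide, either way round
- red_button (a joint): travel of the red push button in m: 0 = up; not to be pressed
- red_button_top (a point): centre of the top of the red button, same pod and size as the green one
- bottle_mid (a point): middle of a small amber bottle, 42 mm diameter, 85 mm tall; bystander
- jar_mid (a point): middle of a white jar with blue cap, 54 mm diameter, 50 mm tall; bystander
- ring_cone_mid (a point): middle of an upright wooden ring cone, 44 mm foot, 77 mm tall; bystander
- dish_mid (a point): middle of a white bowl, 80 mm across, 30 mm tall; bystander
- hammer_grip (a point): grip of a small hammer lying on the bench; bystander
- pick_grip (a point): grip of a blue-handled pick lying on the bench; bystander
Mind the look-alikes: they are no part of the job. Leave any brown or purple look-alike of the part that bears green_button alone.

How it is judged:
On the way, in this order (a step that is already met when the one before it is completed fails the run):
1. the slide is pushed back to its rear stop (value of joint carriage above 0.058 m), for 0.05 s.
2. the slide, let go, has come back and rests latched on the raised pin at mid position, untouched (value of joint carriage between 0.037 and 0.043 m and value of joint stop_pin above 0.008 m and velocity of joint carriage between -0.01 and 0.01 m/s and contact force between the fingers and carriage below 0.1 N), for 0.2 s.
3. the green button is pressed fully down (value of joint green_button above 0.0045 m), for 0.05 s.
At the end, for the whole second after the job is handed in: the slide rests at mid position (travel 37 to 43 mm) with the stop pin up by more than 8 mm, both buttons are up, the gold ring is within 10 mm of its seat on the post and no bystander has moved 20 mm (value of joint carriage between 0.037 and 0.043 m and value of joint stop_pin above 0.008 m and velocity of joint carriage between -0.01 and 0.01 m/s and value of joint each of green_button, red_button below 0.002 m and distance between ring_centre and nest below 0.01 m and distance of each of bottle_mid, jar_mid, ring_cone_mid, dish_mid, hammer_grip, pick_grip from where it was at the start of the episode below 0.02 m); the robot touches nothing.
It fails at once if the green button was pressed while the slide was not latched at mid position (value of joint green_button above 0.003 m and not (value of joint carriage between 0.036 and 0.044 m and value of joint stop_pin above 0.008 m)).
It fails at once if the red button was pressed (value of joint red_button above 0.003 m).
It fails at once if the gold ring was lifted or knocked off its post (distance between ring_centre and nest above 0.01 m).
It fails at once if a bystander was moved or lifted (distance of any of bottle_mid, jar_mid, ring_cone_mid, dish_mid, hammer_grip, pick_grip from where it was at the start of the episode above 0.02 m).
It also fails if it takes over 48 s, if anything falls off the work surface, if the arm or the gripper's body presses on something with over 40 N, if the wrist force passes 120 N, or if a joint passes its speed limit or range.

## Working session

There is one attempt and no reset: what is moved stays moved. The work goes in short steps, Python scripts to look and compute and a tool call to move; the robot and the scene stay as the last step left them, time stands still between calls to the robot, and variables do not carry over. Pictures are saved under pics/ and viewed, and the job is handed in when it is done.

Besides the shell and the picture viewer there is one more tool, called after "Emit:" by a JSON object that holds its "name" and its "arguments", one argument or row to a line. drive_tool: Moves the arm, as the interface text tells. Its arguments: {"type":"object","properties":{"plan":{"type":"array"},"hand":{"type":"number"}},"required":["plan"]}

```bash
mkdir -p pics
cat > h.py <<'E'
import numpy as np,cv2
from bench import sense,grab_frame
def pts(f):
    K=np.array(f['intrinsics']);d=f['depth'];h,w=d.shape
    u,v=np.meshgrid(np.arange(w),np.arange(h))
    c=np.stack([(u-K[0,2])/K[0,0]*d,-(v-K[1,2])/K[1,1]*d,-d],-1)
    return c@np.array(f['orientation']).T+np.array(f['eye'])
E
python3 - <<'E'
from h import *
for n in ['scene','top']:
    f=grab_frame(n); np.savez(n+'.npz',**f); cv2.imwrite(f'pics/{n}0.png',f['frame']); print(n,f['eye'],f['intrinsics'])
s=sense();print(s['clock'],s['ee_pos'],s['orientation'],s['force'],s['grip_width'])
E
```

```text
scene [ 1.3634352 -0.1740555  0.781753 ] [[406.35150029   0.         265.75652338]
 [  0.         406.35150029 185.51616778]
 [  0.           0.           1.        ]]
top [0.25632604 0.00876766 1.44991555] [[449.60868284   0.         253.20633527]
 [  0.         449.60868284 194.09885965]
 [  0.           0.           1.        ]]
0.1 [0.19914108 0.61815355 0.20279468] [[ 3.06771577e-01  9.51782833e-01 -7.98421117e-04]
 [ 9.51781571e-01 -3.06772491e-01 -1.57449251e-03]
 [-1.74350858e-03 -2.76912956e-04 -9.99998442e-01]] [ 0.18578229 -0.14556931 -0.0475533 ] 0.08511702129909111
```

View pics/scene0.png

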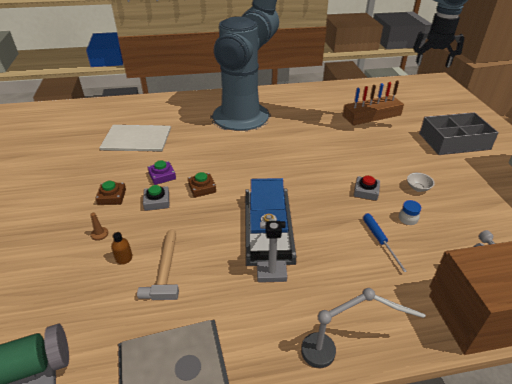

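View pics/top0.png

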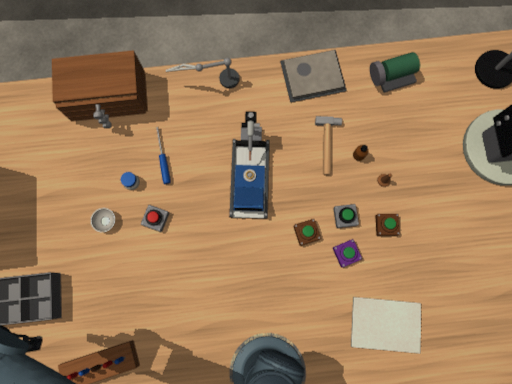

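The scene view shows the bed and blue slide in the middle at about (268,215). The top view shows it at (250,180), with the grey green-button pod at (346,215) among brown and purple look-alikes and the red pod at (154,218). Next I measure their positions.

Run:
```python
from h import *
for n,(gb,bb,rb) in {'top':((325,200,365,232),(225,135,275,220),(138,200,175,235)),'scene':((140,180,172,212),(240,175,300,285),(352,170,385,202))}.items():
    f=dict(np.load(n+'.npz')); P=pts(f); hsv=cv2.cvtColor(f['frame'],cv2.COLOR_BGR2HSV)
    def m(b,lo,hi):
        k=np.zeros(hsv.shape[:2],bool); x0,y0,x1,y1=b
        k[y0:y1,x0:x1]=cv2.inRange(hsv,lo,hi)[y0:y1,x0:x1]>0
        return k&(f['depth']>0)
    for nm,b,lo,hi in [('green',gb,(45,100,40),(85,255,255)),('red',rb,(0,150,60),(8,255,255)),('blue',bb,(100,120,40),(125,255,255)),('gold',bb,(15,60,60),(32,255,255))]:
        k=m(b,lo,hi);p=P[k]
        if not len(p): print(n,nm,'none');continue
        print(n,nm,len(p),np.median(p,0).round(4),((p.max(0)+p.min(0))/2).round(4),p.min(0).round(3),p.max(0).round(3))
        if nm=='blue':
            r=cv2.minAreaRect(p[:,:2].astype(np.float32)); print(r, cv2.boxPoints(r).round(4).tolist())
    # pod tops & bed: by height
    x0,y0,x1,y1=bb; p=P[y0:y1,x0:x1].reshape(-1,3); q=p[(p[:,2]>.012)&(p[:,2]<.1)]
    r=cv2.minAreaRect(q[:,:2].astype(np.float32)); print(n,'bed',r,cv2.boxPoints(r).round(4).tolist())
    q=p[(p[:,2]>.075)&(p[:,2]<.09)]
    if len(q)>5:
        r=cv2.minAreaRect(q[:,:2].astype(np.float32)); print(n,'top edge',len(q),r,cv2.boxPoints(r).round(4).tolist())
    cv2.imwrite(f'pics/{n}z.png',cv2.resize(f['frame'][y0:y1,x0:x1],None,fx=5,fy=5,interpolation=2))
```

```text
top green 117 [ 0.4468 -0.3056  0.0486] [ 0.4492 -0.3062  0.0466] [ 0.43  -0.325  0.035] [ 0.468 -0.288  0.058]
top red 109 [0.5068 0.3068 0.0483] [0.5076 0.3075 0.045 ] [0.489 0.289 0.034] [0.526 0.326 0.056]
top blue 1085 [ 0.5632 -0.0039  0.0399] [ 0.5689 -0.0074  0.051 ] [ 0.489 -0.063  0.013] [0.649 0.048 0.089]
((0.5693637132644653, -0.005022142082452774), (0.09611859917640686, 0.15004347264766693), 80.95281219482422) [[0.4876999855041504, -0.040699999779462814], [0.6359000205993652, -0.06430000066757202], [0.6510000228881836, 0.03060000017285347], [0.5027999877929688, 0.05420000106096268]]
top gold 1139 [ 6.193e-01  1.400e-03 -4.000e-04] [ 0.6159 -0.0147  0.0217] [ 0.464 -0.111 -0.011] [0.768 0.082 0.054]
top bed ((0.6136943101882935, -0.013961300253868103), (0.1229795441031456, 0.2822519540786743), 81.73304748535156) [[0.4652000069618225, -0.054499998688697815], [0.7444999814033508, -0.09510000050067902], [0.7621999979019165, 0.026599999517202377], [0.4828999936580658, 0.06719999760389328]]
top top edge 181 ((0.5833500623703003, -0.0071477144956588745), (0.08721645176410675, 
[... 818 characters left out ...]

scene gold 2031 [0.6064 0.0141 0.    ] [0.5836 0.0083 0.0808] [ 0.366 -0.112 -0.006] [0.801 0.129 0.168]
scene bed ((0.6323211789131165, -0.01609121263027191), (0.12265472114086151, 0.31200841069221497), 81.41110229492188) [[0.46889999508857727, -0.05339999869465828], [0.777400016784668, -0.10000000149011612], [0.7957000136375427, 0.021299999207258224], [0.487199991941452, 0.06780000030994415]]
scene top edge 248 ((0.634064793586731, -0.025002241134643555), (0.08572356402873993, 0.2813279628753662), 78.04551696777344) [[0.4875999987125397, -0.03779999911785126], [0.7627999782562256, -0.09610000252723694], [0.7806000113487244, -0.012199999764561653], [0.505299985408783, 0.04610000178217888]]
```

View pics/topz.png

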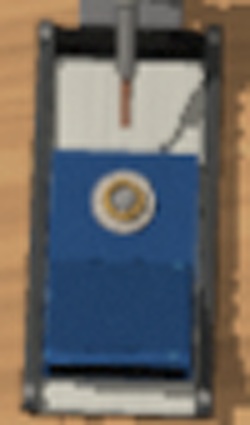

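View pics/scenez.png

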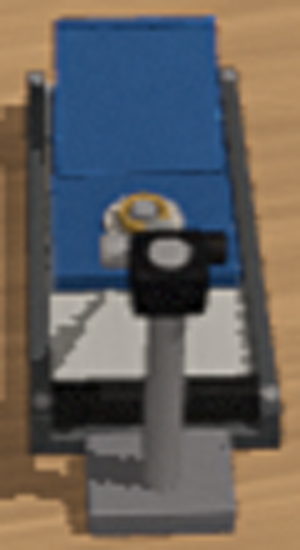

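Emit:
{"name": "drive_tool", "arguments": {
  "hand": -1,
  "plan": [
    [[-3,2.5,0],[0,0,0]],
    [[-6,5,0],[0,0,0]],
    [[-9,7.5,0],[0,0,-0.05]],
    [[-12,10,0],[0,0,-0.1]],
    [[-15,12.5,0],[0,0,-0.168]],
    [[-18,15.2,0],[0,0,-0.168]],
    [[-21,17.8,0],[0,0,-0.168]],
    [[-24,20.3,0],[0,0,-0.168]],
    [[-27,22.9,0],[0,0,-0.168]],
    [[-30,25.4,0],[0,0,-0.168]],
    [[-33,27.9,0],[0,0,-0.168]],
    [[-36,30.5,0],[0,0,-0.168]],
    [[-39,33,0],[0,0,-0.168]],
    [[-42,35.6,0],[0,0,-0.168]],
    [[-45,38.1,0],[0,0,-0.168]],
    [[-48,40.6,0],[0,0,-0.168]],
    [[-50.2,42.5,0],[0,0,-0.168]],
    [[-50.2,42.5,0],[0,0,-0.168]],
    [[-50.2,42.5,0],[0,0,-0.168]],
    [[-50.2,42.5,0],[0,0,-0.168]]
  ]
}}

```text
clock: 1.77
ee_pos: [0.4494, 0.0109, 0.2033]
orientation: [[0.143, 0.99, -0.001], [0.99, -0.143, 0.001], [0.0, -0.001, -1.0]]
force: [-0.0, 0.2, 0.3]
grip_width: 0.0002
```

Emit:
{"name": "drive_tool", "arguments": {
  "plan": [
    [[0,0,3],[0,0,0]],
    [[0,0,6],[0,0,0]],
    [[0,0,9],[0,0,0]],
    [[0,0,12],[0,0,0]],
    [[0,0,14],[0,0,0]],
    [[0,0,15],[0,0,0]],
    [[0,0,15],[0,0,0]]
  ]
}}

```text
clock: 2.35
ee_pos: [0.4476, 0.0121, 0.0516]
orientation: [[0.141, 0.99, -0.005], [0.99, -0.141, 0.001], [0.001, -0.005, -1.0]]
force: [-0.4, -0.0, 0.3]
grip_width: -0.0003
```

Run:
```python
from h import *
for n in ['scene','wrist']:
    f=grab_frame(n); cv2.imwrite(f'pics/{n}1.png',f['frame'] if n=='wrist' else cv2.resize(f['frame'][120:300,200:340],None,fx=3.2,fy=3.2))
print(sense()['ee_pos'])
```

```text
[0.45040073 0.01105475 0.05462516]
```

View pics/scene1.png

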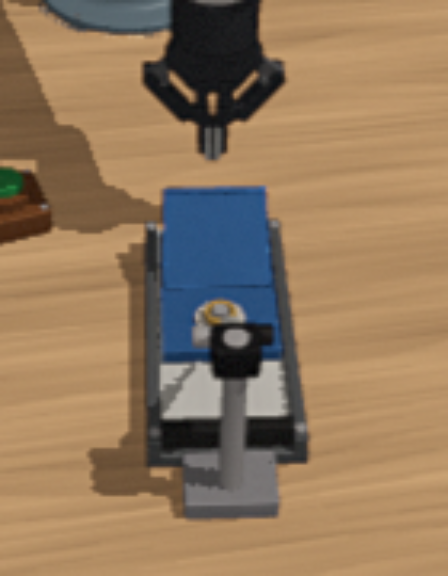

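View pics/wrist1.png

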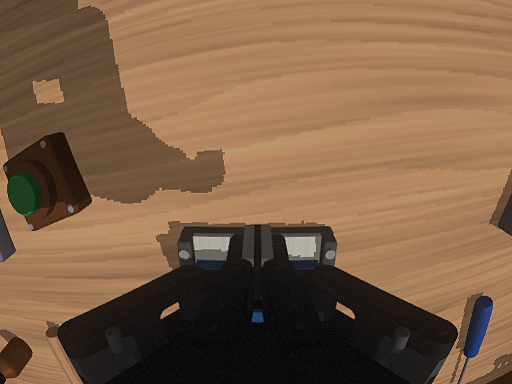

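The shut fingers stand centred in front of the pushing face: scene crop (212,150), face top edge at about (213,188). Starting the push.

Emit:
{"name": "drive_tool", "arguments": {
  "plan": [
    [[0,1.5,0],[0,0,0]],
    [[0,2.5,0],[0,0,0]],
    [[0,3,0],[0,0,0]],
    [[0,3.5,0],[0,0,0]],
    [[0,4,0],[0,0,0]],
    [[0,4.5,0],[0,0,0]],
    [[0,5,0],[0,0,0]],
    [[0,5.5,0],[0,0,0]],
    [[0,6,0],[0,0,0]],
    [[0,6.5,0],[0,0,0]],
    [[0,7,0],[0,0,0]],
    [[0,7.5,0],[0,0,0]],
    [[0,8,0],[0,0,0]],
    [[0,8.5,0],[0,0,0]],
    [[0,9,0],[0,0,0]],
    [[0,9,0],[0,0,0]]
  ]
}}

```text
clock: 3.78
ee_pos: [0.5385, -0.0022, 0.0542]
orientation: [[0.143, 0.99, -0.003], [0.99, -0.143, 0.001], [0.0, -0.003, -1.0]]
force: [-6.3, 1.2, 8.6]
grip_width: 0.0
```

Run:
```python
from h import *
s=sense();print(s['ee_pos'],s['force'])
f=grab_frame('scene'); cv2.imwrite(f'pics/scene2.png',cv2.resize(f['frame'][120:300,200:340],None,fx=3.2,fy=3.2))
```

```text
[ 0.5384748  -0.00219692  0.05423311] [-6.29121008  1.17434591  8.57852113]
```

View pics/scene2.png

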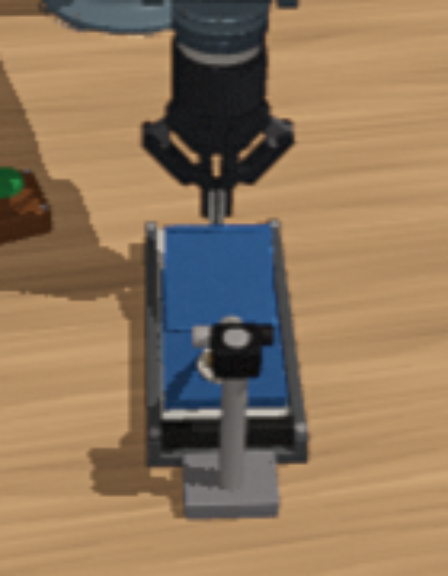

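The slide has moved most of its travel at 6 N. I continue to the stop.

Emit:
{"name": "drive_tool", "arguments": {
  "plan": [
    [[0,0.3,0],[0,0,0]],
    [[0,0.6,0],[0,0,0]],
    [[0,0.8,0],[0,0,0]],
    [[0,1,0],[0,0,0]],
    [[0,1,0],[0,0,0]]
  ]
}}

```text
clock: 4.25
ee_pos: [0.5478, -0.0035, 0.0543]
orientation: [[0.143, 0.99, -0.004], [0.99, -0.143, 0.001], [0.0, -0.004, -1.0]]
force: [-8.2, 1.1, 7.9]
grip_width: 0.0001
```

Emit:
{"name": "drive_tool", "arguments": {
  "plan": [
    [[0,0.1,0],[0,0,0]],
    [[0,0.2,0],[0,0,0]],
    [[0,0.3,0],[0,0,0]],
    [[0,0.3,0],[0,0,0]]
  ]
}}

```text
clock: 4.58
ee_pos: [0.5506, -0.0039, 0.0542]
orientation: [[0.143, 0.99, -0.004], [0.99, -0.143, 0.001], [0.0, -0.004, -1.0]]
force: [-7.6, 0.7, 8.8]
grip_width: 0.0002
```

Emit:
{"name": "drive_tool", "arguments": {
  "plan": [
    [[0,0.1,0],[0,0,0]],
    [[0,0.2,0],[0,0,0]],
    [[0,0.3,0],[0,0,0]],
    [[0,0.3,0],[0,0,0]]
  ]
}}

```text
clock: 4.92
ee_pos: [0.5528, -0.0042, 0.0542]
orientation: [[0.143, 0.99, -0.006], [0.99, -0.143, 0.001], [0.0, -0.006, -1.0]]
force: [-10.2, 1.1, 10.8]
grip_width: 0.0
```

Run:
```python
from h import *
s=sense();print(s['ee_pos'],s['force'])
f=grab_frame('scene'); cv2.imwrite(f'pics/scene3.png',cv2.resize(f['frame'][120:300,200:340],None,fx=3.2,fy=3.2))
```

```text
[ 0.55280353 -0.00424171  0.05416012] [-10.21823572   1.09026489  10.79282345]
```

View pics/scene3.png

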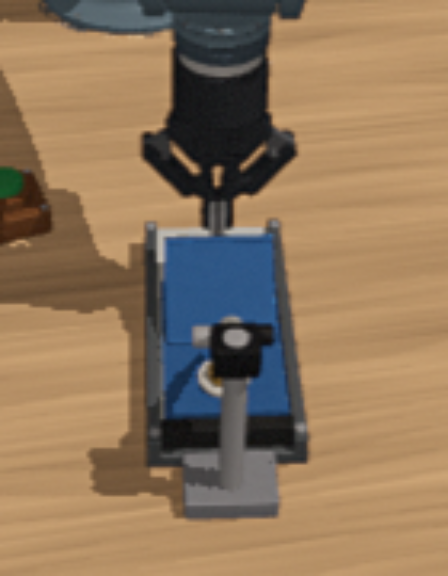

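The slide's far edge now meets the dark stop block (crop row ~416) and the force is rising. I push a little more to confirm.

Emit:
{"name": "drive_tool", "arguments": {
  "plan": [
    [[0,0.2,0],[0,0,0]],
    [[0,0.4,0],[0,0,0]],
    [[0,0.4,0],[0,0,0]]
  ]
}}

```text
clock: 5.22
ee_pos: [0.5529, -0.0042, 0.0539]
orientation: [[0.142, 0.99, -0.017], [0.99, -0.142, 0.002], [-0.0, -0.017, -1.0]]
force: [-24.1, 2.3, 23.4]
grip_width: 0.0001
```

It is firmly at the rear stop: 24 N and no further motion. Backing off.

Emit:
{"name": "drive_tool", "arguments": {
  "plan": [
    [[0,-0.6,0],[0,0,0]],
    [[0,-1.2,0],[0,0,0]],
    [[0,-1.8,0],[0,0,0]],
    [[0,-2.4,0],[0,0,0]],
    [[0,-3,0],[0,0,0]],
    [[0,-4,0],[0,0,0]],
    [[0,-5.5,0],[0,0,0]],
    [[0,-7,0],[0,0,0]],
    [[0,-8.5,0],[0,0,0]],
    [[0,-10,0],[0,0,0]],
    [[0,-10,0],[0,0,0]],
    [[0,-10,-3],[0,0,0]],
    [[0,-10,-6],[0,0,0]],
    [[0,-10,-9],[0,0,0]],
    [[0,-10,-9],[0,0,0]]
  ]
}}

```text
clock: 6.47
ee_pos: [0.4647, 0.008, 0.1506]
orientation: [[0.143, 0.99, 0.013], [0.99, -0.143, -0.003], [-0.001, 0.013, -1.0]]
force: [1.5, -1.3, 0.1]
grip_width: 0.0008
```

Run:
```python
from h import *
s=sense();print(s['ee_pos'],s['orientation'],s['force'])
f=grab_frame('scene'); cv2.imwrite(f'pics/scene4.png',cv2.resize(f['frame'][120:300,200:340],None,fx=3.2,fy=3.2))
f=grab_frame('top'); P=pts(f); cv2.imwrite('pics/top4.png',cv2.resize(f['frame'][120:240,215:375],None,fx=5,fy=5))
p=P[135:220,225:275].reshape(-1,3); q=p[(p[:,2]>.075)&(p[:,2]<.09)&(p[:,0]<.6)]
r=cv2.minAreaRect(q[:,:2].astype(np.float32)); print(cv2.boxPoints(r).round(3).tolist())
```

```text
[0.46473532 0.00799641 0.15056479] [[ 0.14329721  0.98959999  0.01256094]
 [ 0.98967919 -0.14327268 -0.00283575]
 [-0.00100662  0.01283765 -0.99991709]] [ 1.54190502 -1.34708414  0.10472844]
[[0.5299999713897705, -0.04699999839067459], [0.5440000295639038, -0.04899999871850014], [0.5440000295639038, -0.04899999871850014], [0.5299999713897705, -0.04699999839067459]]
```

View pics/scene4.png

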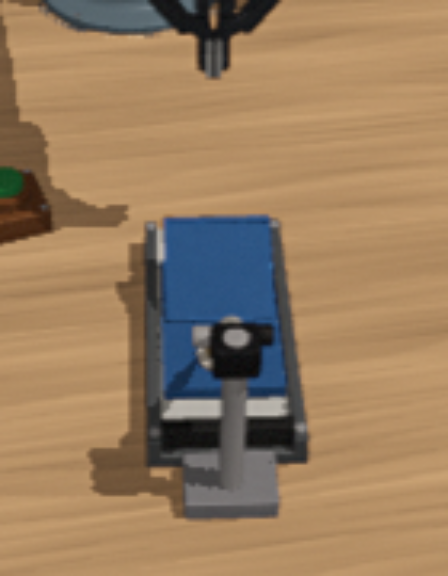

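View pics/top4.png

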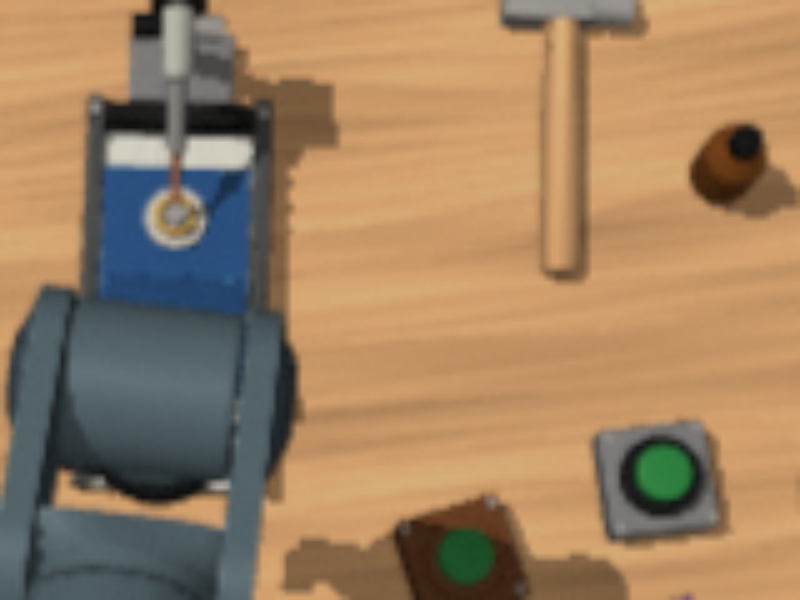

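The slide is back at mid position, with the ring under the torch tip (top crop (175,215)). Now moving above the grey-pod green button.

Emit:
{"name": "drive_tool", "arguments": {
  "plan": [
    [[0,0,0],[0,0,0]],
    [[-3,0.3,0],[0,0,0]],
    [[-6,0.6,0],[0,0,0]],
    [[-9,0.9,0],[0,0,0]],
    [[-12,1.2,0],[0,0,0]],
    [[-15,1.5,0],[0,0,0]],
    [[-18,1.8,0],[0,0,0]],
    [[-21,2.1,0],[0,0,0]],
    [[-24,2.4,0],[0,0,0]],
    [[-27,2.7,0],[0,0,0]],
    [[-29,3,0],[0,0,0]],
    [[-31,3.1,0],[0,0,0]],
    [[-31.3,3.1,0],[0,0,0]],
    [[-31.3,3.1,0],[0,0,0]],
    [[-31.3,3.1,0],[0,0,0]]
  ]
}}

```text
clock: 7.82
ee_pos: [0.4451, -0.3041, 0.1424]
orientation: [[0.143, 0.99, -0.002], [0.99, -0.143, 0.002], [0.002, -0.002, -1.0]]
force: [0.2, -0.4, -0.1]
grip_width: -0.0004
```

Run:
```python
from h import *
f=grab_frame('scene'); P=pts(f); cv2.imwrite(f'pics/scene5.png',cv2.resize(f['frame'][100:280,80:310],None,fx=3.2,fy=3.2))
f=grab_frame('top'); P=pts(f); cv2.imwrite('pics/top5.png',cv2.resize(f['frame'][120:240,215:375],None,fx=5,fy=5))
p=P[135:220,225:275].reshape(-1,3); q=p[(p[:,2]>.075)&(p[:,2]<.09)&(p[:,0]<.6)]
r=cv2.minAreaRect(q[:,:2].astype(np.float32)); print(cv2.boxPoints(r).round(3).tolist())
s=sense();print(s['ee_pos'],s['orientation'],s['force'])
```

```text
[[0.5270000100135803, -0.04699999839067459], [0.5550000071525574, -0.050999999046325684], [0.5669999718666077, 0.035999998450279236], [0.5389999747276306, 0.03999999910593033]]
[ 0.44549135 -0.30379721  0.14302785] [[ 1.42253073e-01  9.89829870e-01 -9.44100394e-04]
 [ 9.89829691e-01 -1.42251842e-01  1.26333858e-03]
 [ 1.11619025e-03 -1.11421240e-03 -9.99998756e-01]] [-0.51601785  0.44454932 -0.12792712]
```

View pics/scene5.png

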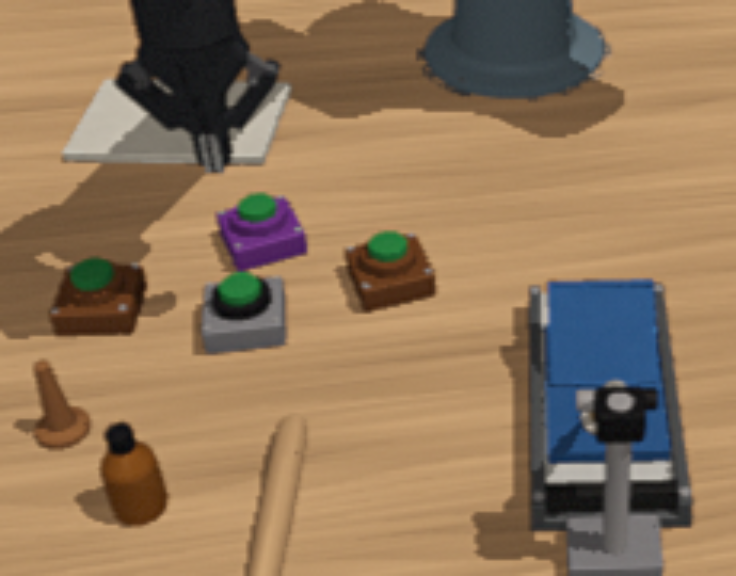

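View pics/top5.png

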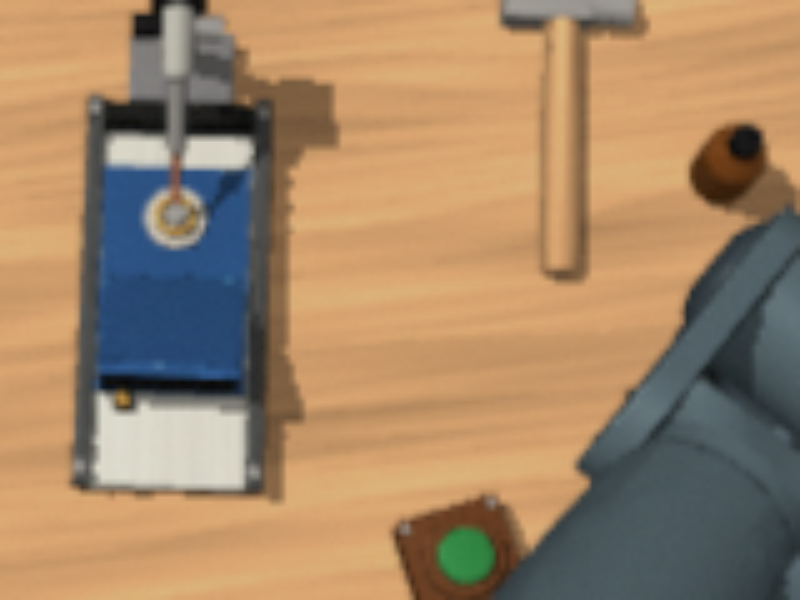

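The brass pin is up behind the slide at (123,397), and the front edge has moved about 39 mm from home. It is latched. Descending on the button.

Emit:
{"name": "drive_tool", "arguments": {
  "plan": [
    [[-0.1,0.6,2],[0,0,0]],
    [[-0.1,0.6,4],[0,0,0]],
    [[-0.1,0.6,6],[0,0,0]],
    [[-0.1,0.6,7.5],[0,0,0]],
    [[-0.1,0.6,8.5],[0,0,0]],
    [[-0.1,0.6,8.5],[0,0,0]],
    [[-0.1,0.6,8.5],[0,0,0]]
  ]
}}

```text
clock: 8.5
ee_pos: [0.4515, -0.3064, 0.0588]
orientation: [[0.143, 0.99, -0.0], [0.99, -0.143, 0.0], [0.0, -0.0, -1.0]]
force: [-0.3, 0.2, 0.7]
grip_width: -0.0004
```

Run:
```python
from h import *
f=grab_frame('scene'); P=pts(f); cv2.imwrite(f'pics/scene6.png',cv2.resize(f['frame'][120:240,80:230],None,fx=5,fy=5))
s=sense();print(s['ee_pos'],s['force'])
```

```text
[ 0.45199749 -0.30707071  0.05962246] [-0.44707984 -0.25719991  1.22632714]
```

View pics/scene6.png

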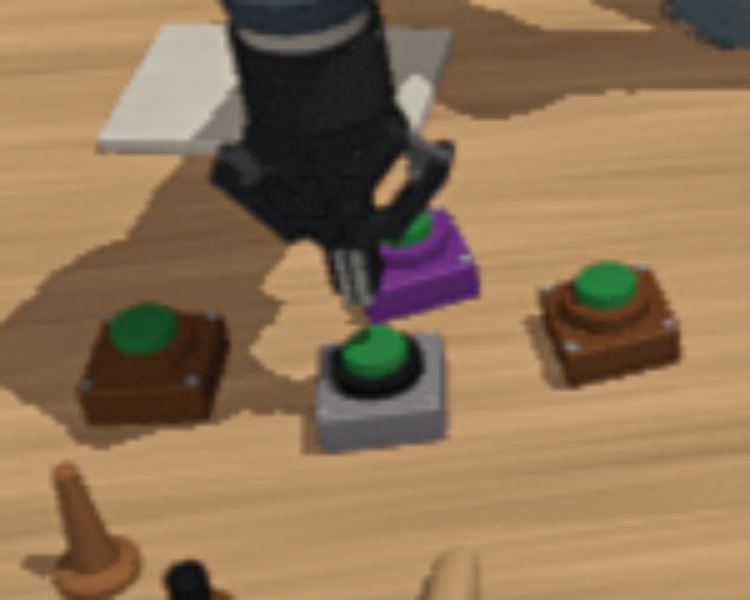

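Run:
```python
from h import *
print(sense()['ee_pos'])
f=grab_frame('scene');K=np.array(f['intrinsics']);R=np.array(f['orientation']);e=np.array(f['eye'])
def pr(p):
    c=(np.array(p)-e)@R; return K[0,0]*c[0]/-c[2]+K[0,2], K[1,1]*-c[1]/-c[2]+K[1,2]
def crop(p): u,v=pr(p); return round((u-80)*5),round((v-120)*5)
s=sense(); t=s['ee_pos'];print(t,crop(t),'btn',crop([.451,-.306,.046]))
P=pts(f); 
cv2.imwrite(f'pics/scene7.png',cv2.resize(f['frame'][120:240,80:230],None,fx=5,fy=5))
for v in range(172,184): print(v,[tuple(P[v,u].round(3)) for u in (149,151,153)])
```

```text
[ 0.45199749 -0.30707071  0.05962246]
[ 0.45221689 -0.30741999  0.06006503] (366, 332) btn (373, 349)
172 [(np.float64(0.462), np.float64(-0.309), np.float64(0.118)), (np.float64(0.466), np.float64(-0.303), np.float64(0.12)), (np.float64(0.46), np.float64(-0.299), np.float64(0.115))]
173 [(np.float64(0.462), np.float64(-0.31), np.float64(0.114)), (np.float64(0.465), np.float64(-0.304), np.float64(0.116)), (np.float64(0.459), np.float64(-0.3), np.float64(0.111))]
174 [(np.float64(0.46), np.float64(-0.31), np.float64(0.11)), (np.float64(0.46), np.float64(-0.305), np.float64(0.109)), (np.float64(0.46), np.float64(-0.3), np.float64(0.108))]
175 [(np.float64(0.464), np.float64(-0.31), np.float64(0.109)), (np.float64(0.464), np.float64(-0.305), np.float64(0.109)), (np.float64(0.457), np.float64(-0.301), np.float64(0.103))]
176 [(np.float64(0.462), np.float64(-0.311), np.float64(0.104)), (np.float64(0.463), np.float64(-0.306), np.float64(0.105)), (np.float64(0.459), np.float64(-0.301), np.float64(0.101))]
177 [(np.float64(0.462), np.float64(-0.312), np.float64(0.101)), (np.float64(0.462), n
[... 502 characters left out ...]
64(-0.313), np.float64(0.092)), (np.float64(0.46), np.float64(-0.308), np.float64(0.089)), (np.float64(0.459), np.float64(-0.303), np.float64(0.087))]
181 [(np.float64(0.347), np.float64(-0.332), np.float64(-0.001)), (np.float64(0.347), np.float64(-0.326), np.float64(-0.001)), (np.float64(0.37), np.float64(-0.317), np.float64(0.016))]
182 [(np.float64(0.354), np.float64(-0.331), np.float64(0.001)), (np.float64(0.354), np.float64(-0.325), np.float64(0.0)), (np.float64(0.373), np.float64(-0.317), np.float64(0.014))]
183 [(np.float64(0.358), np.float64(-0.331), np.float64(0.0)), (np.float64(0.359), np.float64(-0.325), np.float64(0.0)), (np.float64(0.369), np.float64(-0.318), np.float64(0.007))]
```

View pics/scene7.png

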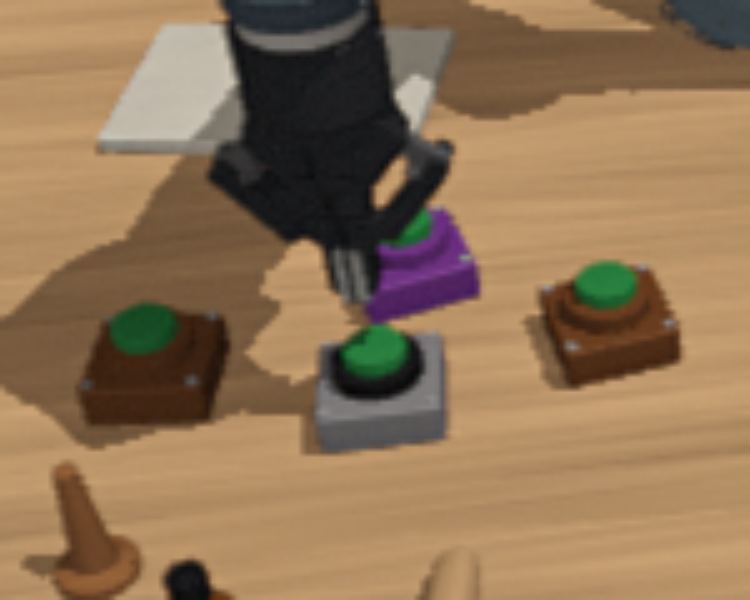

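The picture and depth put the visible fingertips about 27 mm higher (z ≈ 0.087) than the reported TCP (0.060). Laterally they sit over the button. I'll descend in small steps and go by force.

Emit:
{"name": "drive_tool", "arguments": {
  "plan": [
    [[0,-0.1,0.3],[0,0,0]],
    [[0,-0.1,0.6],[0,0,0]],
    [[0,-0.1,0.9],[0,0,0]],
    [[0,-0.1,1.1],[0,0,0]],
    [[0,-0.1,1.1],[0,0,0]]
  ]
}}

```text
clock: 9.02
ee_pos: [0.4501, -0.3065, 0.0472]
orientation: [[0.143, 0.99, -0.001], [0.99, -0.143, 0.001], [0.001, -0.001, -1.0]]
force: [0.2, -0.0, -0.9]
grip_width: -0.0002
```

Run:
```python
from h import *
s=sense();print(s['ee_pos'],s['force'],s['q'])
f=grab_frame('scene'); cv2.imwrite(f'pics/scene8.png',cv2.resize(f['frame'][120:240,80:230],None,fx=5,fy=5))
```

```text
[ 0.45010562 -0.30653489  0.04721164] [ 0.21803306 -0.0360449  -0.86757577] [-8.06153429e-01  2.02479709e-01  1.92292347e+00  7.40733612e-06
  1.01724564e+00 -2.23305357e+00]
```

View pics/scene8.png

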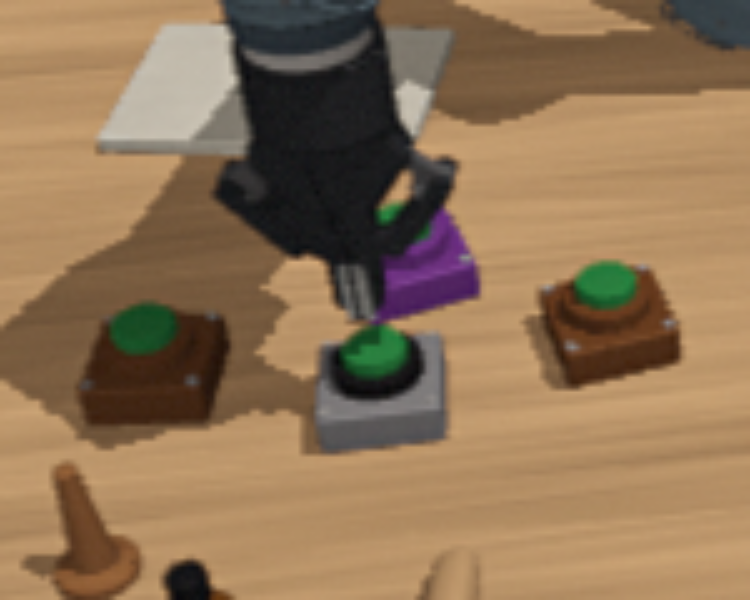

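The tips are still about 26 mm above the button. No contact force yet, so I keep descending.

Emit:
{"name": "drive_tool", "arguments": {
  "plan": [
    [[0,0,0.4],[0,0,0]],
    [[0,0,0.8],[0,0,0]],
    [[0,0,1.2],[0,0,0]],
    [[0,0,1.5],[0,0,0]],
    [[0,0,1.8],[0,0,0]],
    [[0,0,1.8],[0,0,0]]
  ]
}}

```text
clock: 9.57
ee_pos: [0.45, -0.3064, 0.0289]
orientation: [[0.143, 0.99, -0.001], [0.99, -0.143, 0.001], [0.001, -0.001, -1.0]]
force: [0.8, 0.4, 0.6]
grip_width: -0.0002
```

Run:
```python
from h import *
s=sense();print(s['ee_pos'],s['force'])
f=grab_frame('scene'); cv2.imwrite(f'pics/scene9.png',cv2.resize(f['frame'][120:240,80:230],None,fx=5,fy=5))
```

```text
[ 0.44999996 -0.30641719  0.02890781] [0.80010979 0.40567136 0.60485624]
```

View pics/scene9.png

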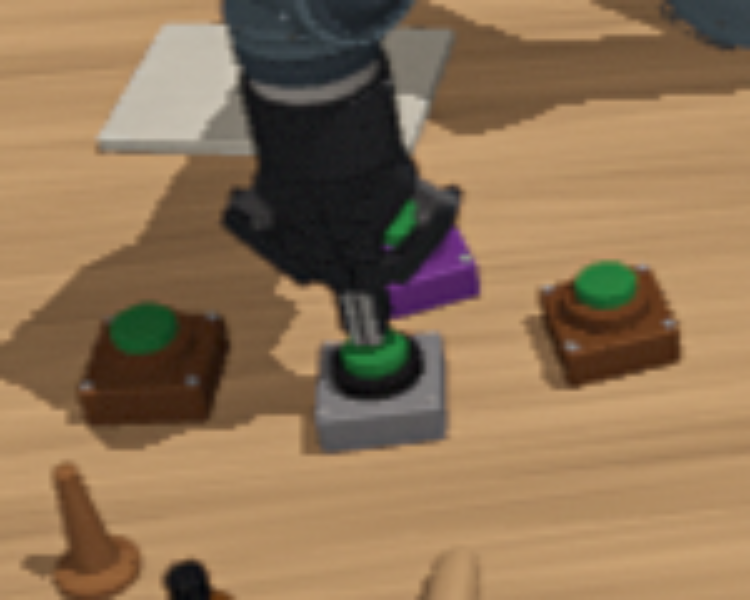

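The tips at (369,345) are now just above the button. Pressing slowly.

Emit:
{"name": "drive_tool", "arguments": {
  "plan": [
    [[0,0,0.3],[0,0,0]],
    [[0,0,0.6],[0,0,0]],
    [[0,0,0.9],[0,0,0]],
    [[0,0,1.1],[0,0,0]],
    [[0,0,1.1],[0,0,0]]
  ]
}}

```text
clock: 10.03
ee_pos: [0.4506, -0.307, 0.0188]
orientation: [[0.143, 0.99, 0.0], [0.99, -0.143, -0.0], [-0.0, 0.0, -1.0]]
force: [-1.4, 0.9, 3.4]
grip_width: 0.0002
```

Contact: 3.4 N. Continuing to full travel.

Emit:
{"name": "drive_tool", "arguments": {
  "plan": [
    [[0,0,0.2],[0,0,0]],
    [[0,0,0.4],[0,0,0]],
    [[0,0,0.5],[0,0,0]],
    [[0,0,0.5],[0,0,0]]
  ]
}}

```text
clock: 10.37
ee_pos: [0.4508, -0.3072, 0.0163]
orientation: [[0.143, 0.99, -0.001], [0.99, -0.143, 0.0], [0.0, -0.001, -1.0]]
force: [-6.9, 6.4, 21.7]
grip_width: 0.0001
```

Run:
```python
from h import *
s=sense();print(s['ee_pos'],s['force'])
f=grab_frame('scene'); cv2.imwrite(f'pics/scene10.png',cv2.resize(f['frame'][120:240,80:230],None,fx=5,fy=5))
```

```text
[ 0.45077819 -0.30717837  0.01625283] [-6.90401226  6.36072056 21.6603491 ]
```

View pics/scene10.png

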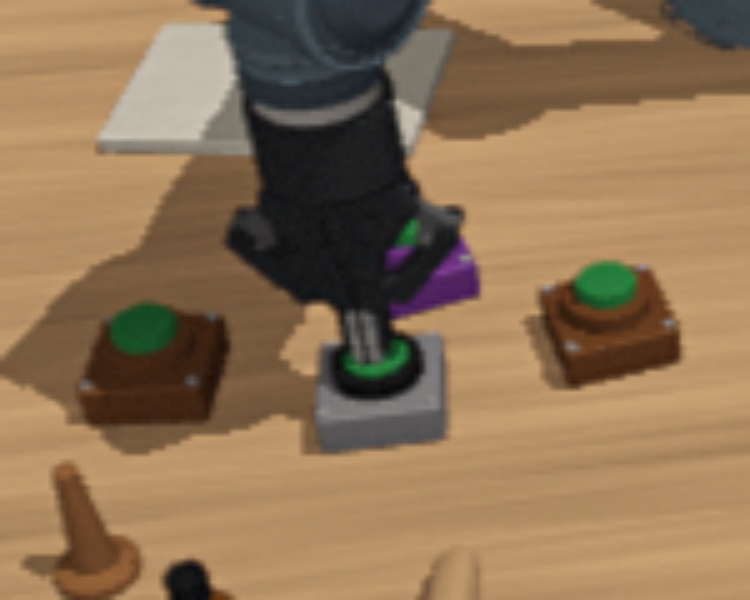

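The button is flush and the force is 22 N, well over the 5 N spring, so it is bottomed. Releasing and rising.

Emit:
{"name": "drive_tool", "arguments": {
  "plan": [
    [[0,0,0],[0,0,0]],
    [[0,0,-1],[0,0,0]],
    [[0,0,-3],[0,0,0]],
    [[0,0,-6],[0,0,0]],
    [[0,0,-9],[0,0,0]],
    [[0,0,-12],[0,0,0]],
    [[0,0,-14],[0,0,0]],
    [[-3,-2,-15],[0,0,0]],
    [[-6,-4,-15],[0,0,0]],
    [[-8,-6,-15],[0,0,0]],
    [[-8,-6,-15],[0,0,0]],
    [[-8,-6,-15],[0,0,0]]
  ]
}}

```text
clock: 11.42
ee_pos: [0.3786, -0.3779, 0.1634]
orientation: [[0.146, 0.989, -0.0], [0.989, -0.146, 0.001], [0.001, -0.0, -1.0]]
force: [-0.3, -0.0, -0.8]
grip_width: -0.0
```

Run:
```python
from h import *
for n in ['scene','top']:
    f=grab_frame(n); cv2.imwrite(f'pics/{n}11.png',f['frame'])
P=pts(f)
p=P[135:220,225:275].reshape(-1,3); q=p[(p[:,2]>.075)&(p[:,2]<.09)&(p[:,0]<.6)]
r=cv2.minAreaRect(q[:,:2].astype(np.float32)); print(cv2.boxPoints(r).round(3).tolist())
s=sense();print(s['ee_pos'],s['force'],s['clock'])
cv2.imwrite('pics/top11z.png',cv2.resize(f['frame'][120:240,215:375],None,fx=5,fy=5))
```

```text
[[0.5270000100135803, -0.04699999839067459], [0.5490000247955322, -0.05000000074505806], [0.5619999766349792, 0.03700000047683716], [0.5400000214576721, 0.03999999910593033]]
[ 0.37973837 -0.37687021  0.16333528] [ 0.80191924 -0.30064308  0.60762783] 11.5167
```

View pics/scene11.png

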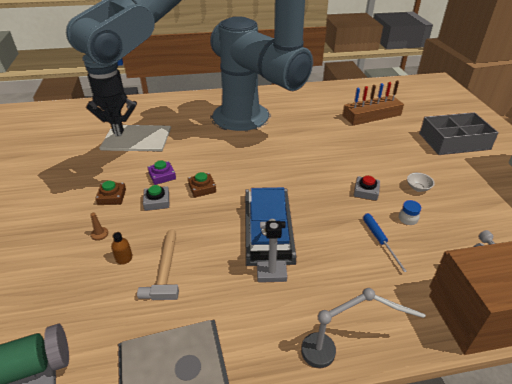

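View pics/top11z.png

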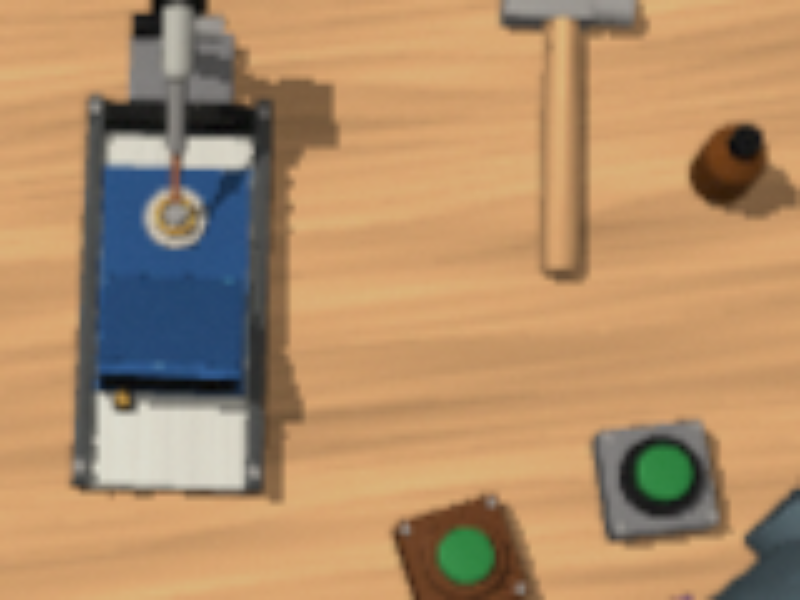

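The slide is still latched on the pin (123,398), the ring is in place, the green button is up and the bystanders look unmoved. Handing in.

```bash
python3 -c "
from bench import hand_in;print(hand_in())"
```

```text
the job is handed in; nothing more can be done
None
```

The job is done and handed in at about 11.5 s; the hand-in reports no verdict.

- **Slide:** I pushed it with the shut fingers to the rear stop, where the force rose to 24 N with no further motion. I then backed off and it sprang back onto the brass pin. The last pictures show its front edge about 39 mm from home, the pin up behind it and the ring on its post under the torch tip.
- **Green button:** Only after that did I press the grey-pod button. It bottomed at 22 N, against its 5 N spring, and looked up again after I raised the hand.
- **Other things:** I never went near the red button. By eye, the bystanders and look-alikes had not moved; I did not measure them. The arm ended clear of everything.

**Disagreement:** The camera depth and the contact with the button both put the real fingertips about 27 mm above the reported TCP. I therefore pressed the button by force and picture. It also means the push landed near the top of the face, at about 81 of its 84 mm, with an unexpected upward force of 8–23 N on the tool. The slide still reached its stop and latched.

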